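# Close the gluing jig's clamps from the middle outward

### The arm

A 6-joint arm with a two-finger parallel gripper is mounted at the origin on a cart in front of the work surface, level with it; the furniture and walls round the work are solid. World frame = base frame: x ahead of the robot, y to its left, z up, the work surface at z = 0. Lengths are in m, angles in degrees, forces in N, time in s.
With the tool pointing down it reaches from about 0.425 to 1.125 m from the base axis. Payload 14.9 kg.
Tool frame: the origin (TCP) lies at the very end of the fingers, on their centre line; the grasp point (between the pads) lies 19 mm behind it; z points along the fingers, y is the line along which they close (so a half turn about z gives the same grasp; the last joint's range is limited). The gripper opens to 91 mm and grips with 3 to 60 N. Pads are 32 mm wide; open, the fingers measure 118 mm over their backs; the gripper's body (76 mm by 178 mm) begins 60 mm behind the grasp point.
Start: joints at [65.3, 21.709, 99.362, -0, 58.929, -1.908], TCP at [0.271, 0.645, 0.214] pointing down, gripper open.
Joint ranges: [-158.91, 158.91], [-42.39, 125.64], [0.06, 152.35], [-60.88, 240.88], [17.5, 164.5], [-176.32, 176.32]. Speed limits (degrees/s): [108.29, 108.29, 136.94, 180, 180, 180].

### API

Orientations are given as a 3x3 rotation matrix whose columns are the frame's x, y, z axes.
In Python, from plant import r gives the robot as it stands.
- The arm moves only by the tool send_rows, never from a script. Its argument "series" is a list of rows, each a list of 3 entries, a list of its own where there are three numbers: the finger opening in mm, from 0 to 91.2, then the shift along the tool's x, y, z in mm, then the turn, a rotation vector about the tool's x, y, z in degrees. A call has 1 to 5 rows; each row shifts and turns the commanded pose from where the row before left it, along the tool's axes as they then stand; what a row does not reach is not made up. A row lasts 1/10 s, in which the tool goes at most 50 mm and 8.59 degrees, less where a joint would pass 70% of its speed; a pose out of reach is approached as far as the arm can. A call is refused whole if a number of a shift passes 50 or a number of a turn 8.59, either way. A call with a gripper value outside its range is refused whole. The fingers move at their own pace and stop on an object; "squeeze" is the grip in N (left out, the last holds). Time passes only in rows, so rows that do not move let the fingers close. It gives the time, the measured TCP pose, the force, the opening and the grip force at its end, in the units of the state.
- r.get_state(): the state, without advancing time (a new reading comes with each control period).
- r.read_camera(name): name is "scene" or "side" or "wrist"; returns (picture, depth): 400x640x3 uint8, red, green, blue; 400x640 float32, m along the optical axis (not along the pixel's ray), 0 where there is no reading.
- r.camera_params(name): a dict with "fovy" (degrees; the focal length in pixels is half the picture's height over the tangent of half this angle, whatever the lens; pixels are square), "cx", "cy" (the principal point, pixels), "eye" and "attitude" of the camera in the world; the wrist camera has in their place "tool_from_camera" (4x4, takes a point from camera to tool coordinates, whose origin is the TCP and whose axes are the flange's). Camera axes: x right, y down, z forward; pixel columns grow to the right and rows downward; lengths in m; the calibration is good to about 2 mm. A picture is of the moment at which its call begins: read the wrist's pose just before it. camera_params takes no time and is no camera call.
- r.sign_off(): hands the job in; it is judged then, once.
Trained networks look in the newest picture that a camera, given by its name, has taken for a name from the list of things; names that differ only in an ending like _2 or _b are one class to them, and where a whole thing is asked for, a point or a joint stands for the part that bears it (a point fixed in the world has none). Each returns a list of dicts, best first, with "conf" (0 to 1); they miss things now and then, are a little off and sometimes report something else, mostly with a low value. They report only what shows in the picture. A call takes as long as a camera call.
- r.spot_in(label, camera): "xyz" ([x, y, z] in m, in world coordinates, good to about 4 mm: the middle of the surface that is visible of it).
The state is a dict: "t": time; "joint_positions": joint angles; "joint_velocities": joint speeds; "effort": joint torques, N m; "position": TCP position; "ee_rot": TCP orientation; "wrist_force": force on the tool from outside, world axes, zero at the start; "torque": the same for the moment, N m; "finger_gap": finger opening in m; "grip_force": force on a finger pad.
Only numpy, scipy, OpenCV 4.12 (cv2) and the standard library are available. Lean on these libraries where they do the work, as an engineer would, in place of code of your own. Each camera call takes 0.05 s, during which the arm holds its last target. There are 200 camera calls.

### The job

Two curved plywood ribs lie stacked in the gluing jig with its three toggle clamps open. Close the clamps by pressing each red handle gently down with the fingertips, until it lies level, without gripping it: the middle clamp first so that the ribs bed down from the crown, then the left one at the end stop, then the right one at the free end. Do not shift the upper rib or disturb the things lying about.

Things in the scene. Friction and masses are not known exactly. Their poses are not given: they have to be found in the camera images.
- jig: Gluing jig fixed to the bench: 18 mm plywood board on 40 mm bearers, 230 mm deep, 370 mm wide, a short wing each side; a stop block at the ribs' left end. Origin: bench level, centre of the ribs' curve; +x to the crown of the curve, away from the robot, +y to the left wing, z up. It carries three like toggle clamps: a red handle that stands up 27 to 36 degrees at first, and a steel arm beyond its pivot.
- rib_upper: Upper plywood rib, loose: half ring, 105 mm inner and 175 mm outer radius, 18 mm thick, ends towards the robot. It lies between short dowels on an equal rib that is fast to the jig; its top is 94 mm above the bench. Origin at the middle of its outline's bounding box, underside.
- pivot_mid (a point): Pivot of the middle clamp's handle, fixed to the jig, 112 mm above the bench. The red round handle, 15 mm thick, ends 110 mm from here and runs along the jig's -x, towards the robot. Its open end stands at up to 185 mm. Level, its top is 119.5 mm above the bench. The steel arm starts raised on the other side of the pivot, up to 165 mm high, and swings down onto the top rib as the handle is pressed.
- clamp_mid (a joint): Handle of the middle clamp, rad: 0 = fully raised (36 degrees above level), 0.62 = level, clamp closed; grows as the handle is pressed down. Turning takes 3 to 5 N at 50 mm from the pivot; it yields softly a little past level, to a hard stop at 0.70, and stays where it is left (from the hard stop it springs back a little). Starts between 0 and 0.15.
- spot_mid (a point): Point on the upper side of the red handle of the middle clamp, 60 mm from its pivot and 7.5 mm off its centre line; moves with the handle. Its x axis lies along the handle towards the pivot, its z axis out of the handle's upper side.
- pad_mid: Black sprung rubber tip (16 mm across) at the end of the middle clamp's arm; origin at the centre of its end face. It presses on the upper rib with about 1.5 N when the handle is level.
- pivot_left (a point): Pivot of the left clamp's handle, fixed to the jig, 112 mm above the bench. The red round handle, 15 mm thick, ends 110 mm from here and runs along the jig's +y. Its open end stands at up to 185 mm. Level, its top is 119.5 mm above the bench. The steel arm starts raised on the other side of the pivot, up to 165 mm high, and swings down onto the top rib as the handle is pressed.
- clamp_left (a joint): Handle of the left clamp, rad: 0 = fully raised (36 degrees above level), 0.62 = level, clamp closed; grows as the handle is pressed down. Turning takes 3 to 5 N at 50 mm from the pivot; it yields softly a little past level, to a hard stop at 0.70, and stays where it is left (from the hard stop it springs back a little). Starts between 0 and 0.15.
- spot_left (a point): Point on the upper side of the red handle of the left clamp, 60 mm from its pivot and 7.5 mm off its centre line; moves with the handle. Its x axis lies along the handle towards the pivot, its z axis out of the handle's upper side.
- pad_left: Black sprung rubber tip (16 mm across) at the end of the left clamp's arm; origin at the centre of its end face. It presses on the upper rib with about 1.5 N when the handle is level.
- pivot_right (a point): Pivot of the right clamp's handle, fixed to the jig, 112 mm above the bench. The red round handle, 15 mm thick, ends 110 mm from here and runs along the jig's -y. Its open end stands at up to 185 mm. Level, its top is 119.5 mm above the bench. The steel arm starts raised on the other side of the pivot, up to 165 mm high, and swings down onto the top rib as the handle is pressed.
- clamp_right (a joint): Handle of the right clamp, rad: 0 = fully raised (36 degrees above level), 0.62 = level, clamp closed; grows as the handle is pressed down. Turning takes 3 to 5 N at 50 mm from the pivot; it yields softly a little past level, to a hard stop at 0.70, and stays where it is left (from the hard stop it springs back a little). Starts between 0 and 0.15.
- spot_right (a point): Point on the upper side of the red handle of the right clamp, 60 mm from its pivot and 7.5 mm off its centre line; moves with the handle. Its x axis lies along the handle towards the pivot, its z axis out of the handle's upper side.
- pad_right: Black sprung rubber tip (16 mm across) at the end of the right clamp's arm; origin at the centre of its end face. It presses on the upper rib with about 1.5 N when the handle is level.
- marker: Marker pen, 118 mm long, 14 mm thick, lying on the near right part of the jig board; loose, not part of the job. Origin: centre of its underside.
- tape_measure: Yellow and black tape measure, 65 x 71 x 65 mm, standing behind the right wing of the jig; loose, not part of the job. Origin: centre of its underside.
- spool: Cream thread spool, 48 mm across, 55 mm high, standing behind the left half of the jig; loose, not part of the job. Origin: centre of its underside.
- offcut: Wood offcut, 96 x 107 x 18 mm, lying behind the right wing of the jig; loose, not part of the job. Origin: centre of its underside.
- awl: Awl with a wooden handle, 121 mm long, lying at the front of the bench near the left wing; loose, not part of the job. Origin: centre of its underside.

How it is judged (in metres and radians):
On the way, in this order (a step that is already met when the one before it is completed fails the run):
1. the middle clamp is closed while the left and right ones are still open (value of joint clamp_mid above 0.57 rad and value of joint each of clamp_left, clamp_right below 0.3 rad), for 0.2 s.
2. then the left clamp is closed, the right one still open (value of joint each of clamp_mid, clamp_left above 0.57 rad and value of joint clamp_right below 0.3 rad), for 0.2 s.
3. then the right clamp is closed, the others still closed (value of joint each of clamp_mid, clamp_left, clamp_right above 0.57 rad), for 0.2 s.
At the end, for the whole second after the job is handed in: All three handles are down, not more than 0.05 rad short of level (joint above 0.57), each rubber tip presses on the upper rib with more than 0.25 N, and the upper rib lies at rest within 10 mm of where it started (all of step 3 and contact force between each of pad_mid, pad_left, pad_right and rib_upper above 0.25 N and distance of rib_upper from where it was at the start of the episode below 0.01 m and linear speed of rib_upper below 0.02 m/s); the robot touches nothing.
It fails at once if the upper rib is pushed more than 15 mm out of place or lifted (distance of rib_upper from where it was at the start of the episode above 0.015 m).
It fails at once if a clamp handle is gripped: it lies between the fingers at the grasp point ((x of the grasp point in the frame of spot_mid between -0.05 and 0.03 m and y of the grasp point in the frame of spot_mid between -0.01 and 0.01 m and z of the grasp point in the frame of spot_mid between -0.016 and 0 m) or (x of the grasp point in the frame of spot_left between -0.05 and 0.03 m and y of the grasp point in the frame of spot_left between -0.01 and 0.01 m and z of the grasp point in the frame of spot_left between -0.016 and 0 m) or (x of the grasp point in the frame of spot_right between -0.05 and 0.03 m and y of the grasp point in the frame of spot_right between -0.01 and 0.01 m and z of the grasp point in the frame of spot_right between -0.016 and 0 m)).
It fails at once if the jig or a clamp is pushed with more than 45 N (contact force between the fingers and jig above 45 N).
It fails at once if a thing that is not part of the job is moved by more than 30 mm (distance of any of marker, tape_measure, spool, offcut, awl from where it was at the start of the episode above 0.03 m).
It also fails if it takes over 51 s, if anything falls off the work surface, if the arm or the gripper's body presses on something with over 40 N, if the wrist force passes 120 N, or if a joint passes its speed limit or range.

## Working session

There is one attempt and no reset: what is moved stays moved. The work goes in short steps, Python scripts to look and compute and a tool call to move; the robot and the scene stay as the last step left them, time stands still between calls to the robot, and variables do not carry over. Pictures are saved under pics/ and viewed, at most 10 in all, crops included, and the job is handed in when it is done.

Besides the shell and the picture viewer there is one more tool, called after "Call:" as a command line: name --argument value ..., lists and objects as JSON in quotes. send_rows: Moves the arm, as the interface text tells. Its arguments: {"type":"object","properties":{"series":{"type":"array","items":{"type":"array"}},"squeeze":{"type":"number"}},"required":["series"]}

```bash
mkdir -p pics; cat > h.py <<'E'
import numpy as np, cv2
from plant import r
def cam(n):
    s=r.get_state(); im,d=r.read_camera(n); p=r.camera_params(n)
    if 'eye' in p: R=np.array(p['attitude']);t=np.array(p['eye'])
    else:
        T=np.array(p['tool_from_camera']);Rt=np.array(s['ee_rot']);R=Rt@T[:3,:3];t=Rt@T[:3,3]+np.array(s['position'])
    f=200/np.tan(np.radians(p['fovy'])/2)
    v,u=np.mgrid[:400,:640]
    P=np.stack([(u-p['cx'])/f*d,(v-p['cy'])/f*d,d],-1)@R.T+t
    P[d==0]=np.nan
    return im,d,P
def save(n,im): cv2.imwrite('pics/'+n+'.png',im[...,::-1])
E
python3 - <<'E'
from h import *
print(r.get_state())
for c in('scene','side'):
    im,d,P=cam(c); save(c,im)
    np.save(c+'.npy',P)
    h=im.astype(int); m=(h[...,0]>120)&(h[...,1]<70)&(h[...,2]<70)
    n,l,st,ce=cv2.connectedComponentsWithStats(m.astype(np.uint8))
    for i in range(1,n):
        if st[i,4]>30:
            q=P[l==i]; print(c,st[i],np.nanmin(q,0).round(3),np.nanmax(q,0).round(3))
    for k in('spot_mid','spot_left','spot_right','pad_mid','pad_left','pad_right','rib_upper','jig','marker'):
        print(c,k,[(np.round(x['xyz'],3).tolist(),round(x['conf'],2)) for x in r.spot_in(k,c)][:3])
E
```

```text
{'t': 0.0, 'joint_positions': array([ 6.52992609e+01,  2.17408289e+01,  9.93954579e+01, -1.47710657e-03,
        5.89273655e+01, -1.90852906e+00]), 'joint_velocities': array([-0.08741051, -0.01447608, -0.00714957,  0.04425871, -0.06063221,
       -0.12661156]), 'effort': array([-1.88634032e-03, -7.63748717e+01, -4.34337795e+01,  6.48107473e-02,
        4.26599162e-02, -1.23298300e-04]), 'position': array([0.27102551, 0.6449753 , 0.21326132]), 'ee_rot': array([[-9.21920986e-01,  3.87377721e-01, -4.44178331e-04],
       [ 3.87377975e-01,  9.21920423e-01, -1.01852140e-03],
       [ 1.49445757e-05, -1.11106116e-03, -9.99999383e-01]]), 'wrist_force': array([ 1.00809077, -0.42962756,  0.00611709]), 'torque': array([-0.00580025,  0.01938229,  0.00896125]), 'grip_force': 0.0, 'finger_gap': 0.09118721824052826}
scene [171  24  21  29 507] [0.902 1.593 0.316] [0.996 1.678 0.459]
scene [600 187  40  15 138] [ 0.761 -0.491  0.22 ] [ 0.772 -0.428  0.232]
scene [595 197  11  10  68] [ 0.762 -0.441  0.177] [ 0.851 -0.429  0.208]
scene [618 205  22  12 164] [ 0.761 -0.499  0.188] [ 0.769 -0.467  0.2
[... 1032 characters left out ...]
 [ 0.651 -0.28  -0.   ] [ 0.693 -0.198  0.008]
side [156 233  37  18 220] [0.785 0.156 0.062] [0.865 0.266 0.095]
side [156 281  49   7 138] [0.749 0.277 0.006] [0.847 0.309 0.024]
side [  77  302  137   24 2240] [0.7   0.388 0.007] [0.96  0.441 0.045]
side [312 322   6   7  33] [0.489 0.427 0.008] [0.499 0.447 0.019]
side spot_mid [([0.451, 0.065, 0.151], 0.62)]
side spot_left [([0.469, 0.197, 0.056], 0.33), ([0.449, 0.065, 0.148], 0.15)]
side spot_right []
side pad_mid [([0.467, 0.2, 0.055], 0.49)]
side pad_left [([0.468, 0.202, 0.062], 0.15)]
side pad_right []
side rib_upper [([0.528, 0.128, 0.096], 0.66)]
side jig [([0.468, 0.198, 0.056], 0.9)]
side marker [([0.398, -0.03, 0.073], 0.68)]
```

View pics/scene.png

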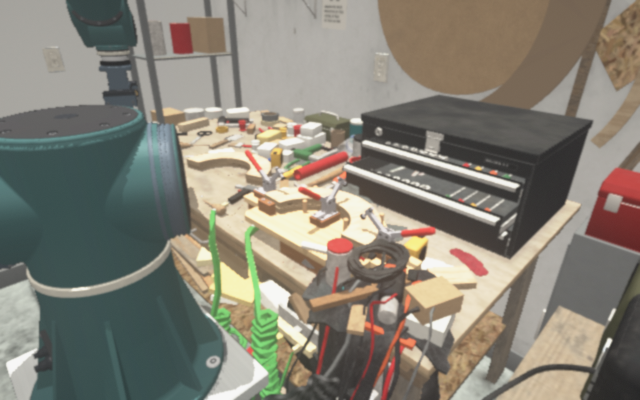

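View pics/side.png

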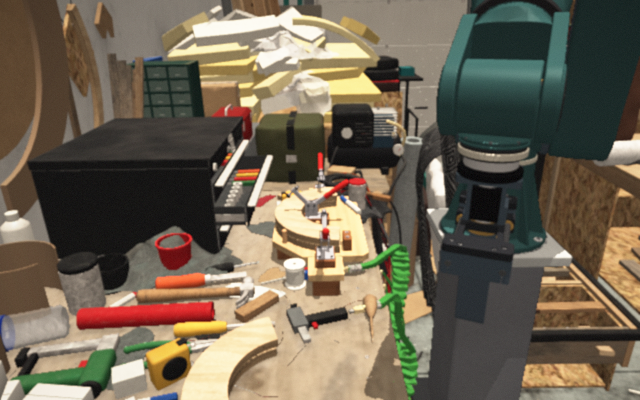

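The scene picture shows the left handle at about (253,160), the mid one at (312,193) and the right one at (418,232). In the side picture, left is at (325,238), mid at (347,187) and right at (320,163). I'll fit each handle from its red depth points.

```bash
python3 - <<'E'
from h import *
boxes={'scene':{'left':(243,148,266,172),'mid':(296,184,324,202),'right':(398,224,438,242)},'side':{'left':(317,226,334,246),'mid':(328,176,368,200),'right':(315,148,326,184)}}
for c in boxes:
    P=np.load(c+'.npy'); im=cv2.imread('pics/'+c+'.png')[...,::-1].astype(int)
    m=(im[...,0]>90)&(im[...,0]>2.2*im[...,1])&(im[...,0]>2.2*im[...,2])
    for k,(a,b,e,f) in boxes[c].items():
        q=P[b:f,a:e][m[b:f,a:e]]; q=q[np.isfinite(q).all(1)]; 
        q=q[(q[:,2]>.1)&(q[:,2]<.2)&(q[:,0]<.65)&(q[:,0]>.3)]
        md=np.median(q,0); q=q[np.linalg.norm(q-md,axis=1)<.08]
        mu=q.mean(0); u,s,vt=np.linalg.svd(q-mu,full_matrices=False); t=(q-mu)@vt[0]
        print(c,k,len(q),mu.round(3),vt[0].round(3),'ends',(mu+vt[0]*t.min()).round(3),(mu+vt[0]*t.max()).round(3))
    # rib top
    sel=(abs(P[...,2]-.094)<.004)&(P[...,0]>.35)&(P[...,0]<.75)&(abs(P[...,1]-.05)<.25)
    q=P[sel]; print(c,'rib',len(q),np.nanpercentile(q,[1,99],axis=0).round(3).tolist())
E
```

```text
scene left 42 [0.466 0.318 0.16 ] [-0.019  0.811  0.585] ends [0.466 0.29  0.14 ] [0.465 0.342 0.177]
scene mid 30 [0.428 0.052 0.165] [ 0.835 -0.024 -0.549] ends [0.411 0.053 0.176] [0.466 0.051 0.14 ]
scene right 140 [ 0.479 -0.209  0.151] [-0.034  0.888 -0.458] ends [ 0.48  -0.237  0.165] [ 0.478 -0.174  0.133]
scene rib 2808 [[0.353, -0.196, 0.09], [0.664, 0.241, 0.098]]
side left 48 [0.471 0.34  0.164] [-0.033  0.757  0.653] ends [0.473 0.302 0.131] [0.471 0.353 0.175]
side mid 127 [0.436 0.062 0.16 ] [ 0.807  0.059 -0.588] ends [0.412 0.061 0.177] [0.465 0.065 0.138]
side right 78 [ 0.486 -0.203  0.15 ] [-0.022  0.877 -0.48 ] ends [ 0.486 -0.233  0.167] [ 0.485 -0.172  0.133]
side rib 2110 [[0.376, -0.189, 0.09], [0.741, 0.229, 0.098]]
```

Call:
send_rows --series '[[0,[0,0,-15],[0,0,-7.6]],[0,[0,0,-15],[0,0,-7.6]],[0,[0,0,-15],[0,0,-7.6]],[0,[-12,-42,0],[0,0,0]],[0,[-12,-42,0],[0,0,0]]]'

```text
t: 1.5
position: [0.2952, 0.5609, 0.2592]
ee_rot: [[-1.0, -0.002, 0.0], [-0.002, 1.0, 0.001], [-0.0, 0.001, -1.0]]
wrist_force: [1.0, 0.5, -0.1]
finger_gap: 0.0544
grip_force: 0.0
```

Call:
send_rows --series '[[0,[-12,-42,0],[0,0,0]],[0,[-12,-42,0],[0,0,0]],[0,[-12,-42,0],[0,0,0]],[0,[-12,-42,0],[0,0,0]],[0,[-12,-42,0],[0,0,0]]]'

```text
t: 2.0
position: [0.3554, 0.3498, 0.2591]
ee_rot: [[-1.0, -0.001, 0.0], [-0.001, 1.0, 0.0], [-0.0, 0.0, -1.0]]
wrist_force: [1.2, 0.2, -0.0]
finger_gap: 0.0142
grip_force: 0.0
```

Call:
send_rows --series '[[0,[-12,-42,0],[0,0,0]],[0,[-12,-42,0],[0,0,0]],[0,[-12,-42,0],[0,0,0]],[0,[-12,-42,0],[0,0,0]],[0,[0,0,0],[0,0,0]]]'

```text
t: 2.5
position: [0.4041, 0.1799, 0.2591]
ee_rot: [[-1.0, 0.004, 0.001], [0.004, 1.0, -0.0], [-0.001, -0.0, -1.0]]
wrist_force: [-0.2, 0.2, 0.5]
finger_gap: 0.0002
grip_force: 0.0
```

```bash
cat > fit.py <<'E'
from h import *
def fit(name):
    im,d,P=cam('wrist'); save(name,im); np.save(name+'.npy',P)
    h=im.astype(int)
    m=(h[...,0]>70)&(h[...,0]>2*h[...,1])&(h[...,0]>2*h[...,2])&(P[...,2]>.1)&(P[...,2]<.2)
    n,l,st,_=cv2.connectedComponentsWithStats(m.astype(np.uint8))
    for i in range(1,n):
        if st[i,4]>60:
            q=P[l==i]; mu=np.median(q,0); q=q[np.linalg.norm(q-mu,axis=1)<.08]; mu=q.mean(0)
            vt=np.linalg.svd(q-mu,full_matrices=False)[2]; t=(q-mu)@vt[0]
            print(st[i],mu.round(3),vt[0].round(3),'ends',(mu+vt[0]*t.min()).round(3),(mu+vt[0]*t.max()).round(3))
    for k in('spot_mid','spot_left','spot_right','marker'):
        print(k,[(np.round(x['xyz'],3).tolist(),round(x['conf'],2)) for x in r.spot_in(k,'wrist')][:3])
    print(r.get_state()['position'].round(4))
E
python3 -c "
from fit import *
fit('w1')"
```

```text
[  30  138   52   49 1882] [ 0.374 -0.099  0.117] [ 0.613 -0.79  -0.023] ends [ 0.358 -0.079  0.117] [ 0.399 -0.132  0.116]
[178 207  37  49 728] [0.435 0.062 0.162] [ 0.838  0.034 -0.544] ends [0.41  0.061 0.178] [0.473 0.063 0.137]
[ 415  245   81   24 1017] [0.468 0.317 0.157] [ 0.058 -0.819 -0.57 ] ends [0.465 0.348 0.179] [0.47  0.286 0.136]
spot_mid []
spot_left [([0.467, 0.309, 0.156], 0.73)]
spot_right [([0.479, -0.156, 0.128], 0.72)]
marker [([0.392, -0.037, 0.073], 0.86)]
[0.4031 0.1842 0.2589]
```

View pics/w1.png

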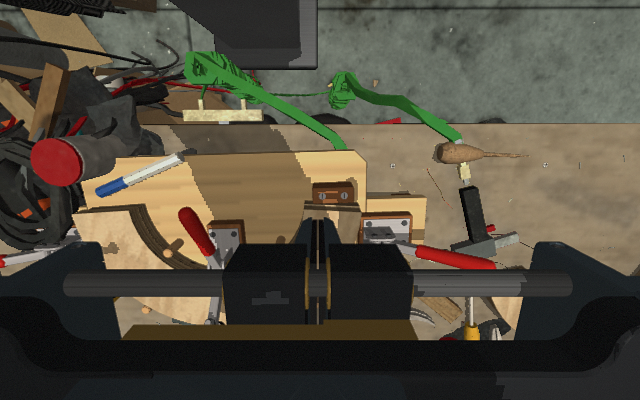

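The wrist picture shows the mid handle at (197,232), the left one at (455,257), the marker at (140,175) and a red jar lid at (58,160), which is clear of the tool's path. The mid tip is at about (0.410,0.061,0.178), putting the pivot at x≈0.502. I'll press at (0.437,0.061).

Call:
send_rows --series '[[0,[-10,-40,0],[0,0,0]],[0,[-12,-42,0],[0,0,0]],[0,[-12,-41,0],[0,0,0]],[0,[0,0,30],[0,0,0]],[0,[0,0,30],[0,0,0]]]'

```text
t: 3.25
position: [0.4382, 0.0603, 0.1988]
ee_rot: [[-1.0, 0.0, 0.002], [0.0, 1.0, 0.0], [-0.002, 0.0, -1.0]]
wrist_force: [0.7, 0.4, -0.4]
finger_gap: 0.0005
grip_force: 0.0
```

Call:
send_rows --series '[[0,[0,0,12],[0,0,0]],[0,[0,0,8],[0,0,0]],[0,[0,0,8],[0,0,0]],[0,[0,0,8],[0,0,0]],[0,[0,0,8],[0,0,0]]]'

```text
t: 3.75
position: [0.4378, 0.0607, 0.1551]
ee_rot: [[-1.0, -0.001, 0.001], [-0.001, 1.0, 0.0], [-0.001, 0.0, -1.0]]
wrist_force: [-0.4, -0.2, 1.5]
finger_gap: 0.0003
grip_force: 0.7
```

Contact is made, so I'll keep pressing down.

Call:
send_rows --series '[[0,[0,0,8],[0,0,0]],[0,[0,0,8],[0,0,0]],[0,[0,0,8],[0,0,0]],[0,[0,0,7],[0,0,0]],[0,[0,0,0],[0,0,0]]]'

```text
t: 4.25
position: [0.4368, 0.0603, 0.123]
ee_rot: [[-1.0, -0.0, -0.001], [-0.0, 1.0, -0.0], [0.001, -0.0, -1.0]]
wrist_force: [-0.5, 0.1, 0.9]
finger_gap: 0.0003
grip_force: 0.0
```

Call:
send_rows --series '[[0,[0,0,4],[0,0,0]],[0,[0,0,2],[0,0,0]],[0,[0,0,1],[0,0,0]],[0,[0,0,0],[0,0,0]],[0,[0,0,0],[0,0,0]]]'

```text
t: 4.75
position: [0.4372, 0.0604, 0.117]
ee_rot: [[-1.0, -0.0, -0.0], [-0.0, 1.0, -0.0], [0.0, -0.0, -1.0]]
wrist_force: [-2.2, 0.0, 3.3]
finger_gap: 0.0003
grip_force: 1.9
```

Call:
send_rows --series '[[0,[0,0,-20],[0,0,0]],[0,[0,0,-45],[0,0,0]],[0,[0,0,-45],[0,0,0]],[0,[0,30,-30],[0,0,0]],[0,[0,40,0],[0,0,0]]]'

```text
t: 5.25
position: [0.4396, 0.1309, 0.2616]
ee_rot: [[-1.0, 0.002, 0.008], [0.002, 1.0, 0.002], [-0.008, 0.002, -1.0]]
wrist_force: [0.7, 0.4, -0.6]
finger_gap: 0.0007
grip_force: 0.0
```

```bash
python3 -c "
from fit import *
fit('w2')"
```

```text
[  69  101   52   51 2043] [ 0.374 -0.099  0.117] [ 0.578 -0.816 -0.02 ] ends [ 0.359 -0.078  0.117] [ 0.396 -0.131  0.116]
[243 140  18  70 864] [0.426 0.06  0.115] [0.999 0.024 0.043] ends [0.389 0.059 0.113] [0.465 0.061 0.116]
[ 463  213   90   26 1248] [0.469 0.319 0.159] [ 0.019 -0.816 -0.578] ends [0.468 0.348 0.18 ] [0.469 0.287 0.136]
[  0 223  42  19 515] [ 0.482 -0.184  0.141] [ 0.051 -0.884  0.465] ends [ 0.481 -0.169  0.133] [ 0.483 -0.199  0.149]
spot_mid [([0.442, 0.06, 0.112], 0.74), ([0.483, -0.17, 0.135], 0.5)]
spot_left [([0.471, 0.31, 0.154], 0.87), ([0.48, -0.171, 0.136], 0.7)]
spot_right [([0.484, -0.17, 0.138], 0.97)]
marker [([0.395, -0.038, 0.072], 0.57)]
[0.437  0.1302 0.2566]
```

The mid handle is down, about 2.5° past level. Next is the left one, pressed at (0.469,0.323).

Call:
send_rows --series '[[0,[-6,40,0],[0,0,0]],[0,[-7,40,0],[0,0,0]],[0,[-7,40,0],[0,0,0]],[0,[-6,36,0],[0,0,0]],[0,[-6,36,0],[0,0,0]]]'

```text
t: 6.0
position: [0.4696, 0.3227, 0.2563]
ee_rot: [[-1.0, 0.001, -0.001], [0.001, 1.0, -0.001], [0.001, -0.001, -1.0]]
wrist_force: [0.5, -0.2, 0.3]
finger_gap: 0.0003
grip_force: 0.0
```

Call:
send_rows --series '[[0,[0,0,0],[0,0,0]],[0,[0,0,30],[0,0,0]],[0,[0,0,30],[0,0,0]],[0,[0,0,14],[0,0,0]],[0,[0,0,8],[0,0,0]]]'

```text
t: 6.5
position: [0.469, 0.321, 0.1736]
ee_rot: [[-1.0, 0.001, -0.002], [0.001, 1.0, -0.001], [0.002, -0.001, -1.0]]
wrist_force: [-0.6, 0.4, 0.2]
finger_gap: 0.0001
grip_force: 0.0
```

Call:
send_rows --series '[[0,[0,0,8],[0,0,0]],[0,[0,0,8],[0,0,0]],[0,[0,0,8],[0,0,0]],[0,[0,0,8],[0,0,0]],[0,[0,0,0],[0,0,0]]]'

```text
t: 7.0
position: [0.4688, 0.3221, 0.142]
ee_rot: [[-1.0, -0.0, -0.001], [-0.0, 1.0, -0.001], [0.001, -0.001, -1.0]]
wrist_force: [-0.3, -0.4, 0.5]
finger_gap: 0.0002
grip_force: 0.0
```

Call:
send_rows --series '[[0,[0,0,8],[0,0,0]],[0,[0,0,8],[0,0,0]],[0,[0,0,4],[0,0,0]],[0,[0,0,3],[0,0,0]],[0,[0,0,2],[0,0,0]]]'

```text
t: 7.5
position: [0.4693, 0.3226, 0.1179]
ee_rot: [[-1.0, -0.0, -0.0], [-0.0, 1.0, 0.0], [0.0, 0.0, -1.0]]
wrist_force: [-1.4, 4.1, 6.6]
finger_gap: 0.0004
grip_force: 2.8
```

Call:
send_rows --series '[[0,[0,0,0],[0,0,0]],[0,[0,0,0],[0,0,0]],[0,[0,0,0],[0,0,0]]]'

```text
t: 7.8
position: [0.4692, 0.3222, 0.1179]
ee_rot: [[-1.0, -0.0, -0.0], [-0.0, 1.0, -0.0], [0.0, -0.0, -1.0]]
wrist_force: [-0.3, 0.5, 0.8]
finger_gap: 0.0003
grip_force: 0.4
```

Call:
send_rows --series '[[0,[0,0,-20],[0,0,0]],[0,[0,0,-45],[0,0,0]],[0,[0,0,-45],[0,0,0]],[0,[0,-35,-30],[0,0,0]],[0,[0,-45,0],[0,0,0]]]'

```text
t: 8.3
position: [0.4709, 0.2431, 0.2622]
ee_rot: [[-1.0, -0.002, 0.006], [-0.002, 1.0, 0.002], [-0.006, 0.002, -1.0]]
wrist_force: [0.9, -1.5, -1.1]
finger_gap: 0.0005
grip_force: 0.0
```

Call:
send_rows --series '[[0,[0,-45,0],[0,0,0]],[0,[0,-45,0],[0,0,0]],[0,[0,-45,0],[0,0,0]],[0,[0,-45,0],[0,0,0]],[0,[0,0,0],[0,0,0]]]'

```text
t: 8.8
position: [0.4688, 0.0585, 0.2579]
ee_rot: [[-1.0, 0.004, -0.0], [0.004, 1.0, -0.001], [0.0, -0.001, -1.0]]
wrist_force: [0.6, -0.5, 0.0]
finger_gap: 0.0005
grip_force: 0.0
```

```bash
python3 -c "
from fit import *
fit('w3')"
```

```text
[ 133   71   53   54 2223] [ 0.374 -0.099  0.117] [ 0.357 -0.934 -0.012] ends [ 0.365 -0.075  0.117] [ 0.387 -0.132  0.116]
[310 114  15  72 905] [0.426 0.059 0.115] [0.999 0.027 0.044] ends [0.39  0.058 0.113] [0.465 0.06  0.116]
[532 180  70  15 812] [0.468 0.332 0.115] [ 0.023 -0.999  0.026] ends [0.468 0.368 0.114] [0.469 0.295 0.116]
[   6  199   95   25 1306] [ 0.482 -0.203  0.151] [ 0.021 -0.883  0.47 ] ends [ 0.482 -0.169  0.133] [ 0.483 -0.235  0.168]
spot_mid [([0.442, 0.063, 0.112], 0.96), ([0.449, 0.082, 0.059], 0.54), ([0.467, 0.189, 0.098], 0.4)]
spot_left [([0.47, 0.311, 0.117], 0.9), ([0.574, -0.239, 0.023], 0.56)]
spot_right [([0.483, -0.191, 0.149], 0.69)]
marker [([0.398, -0.04, 0.073], 0.82), ([0.44, 0.06, 0.114], 0.74)]
[0.4692 0.0632 0.2579]
```

View pics/w3.png

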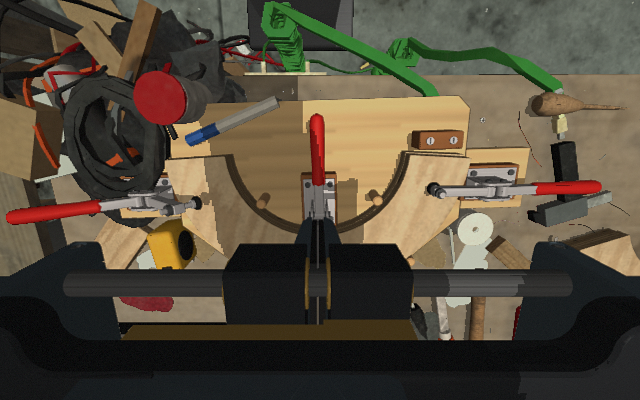

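The picture shows the mid handle (317,150) and the left one (565,188) lying level, with the right one (50,212) still raised. Next is the right handle, pressed at (0.482,-0.203).

Call:
send_rows --series '[[0,[-3,-45,0],[0,0,0]],[0,[-3,-45,0],[0,0,0]],[0,[-3,-45,0],[0,0,0]],[0,[-2,-45,0],[0,0,0]],[0,[-2,-45,0],[0,0,0]]]'

```text
t: 9.55
position: [0.4826, -0.1633, 0.258]
ee_rot: [[-1.0, -0.002, 0.0], [-0.002, 1.0, 0.0], [-0.0, 0.0, -1.0]]
wrist_force: [1.6, 0.2, -1.1]
finger_gap: 0.0007
grip_force: 0.0
```

Call:
send_rows --series '[[0,[0,-40,0],[0,0,0]],[0,[0,0,0],[0,0,0]],[0,[0,0,40],[0,0,0]],[0,[0,0,35],[0,0,0]],[0,[0,0,13],[0,0,0]]]'

```text
t: 10.05
position: [0.4811, -0.2006, 0.167]
ee_rot: [[-1.0, -0.002, -0.004], [-0.002, 1.0, 0.002], [0.004, 0.002, -1.0]]
wrist_force: [0.3, -0.4, 0.4]
finger_gap: 0.0004
grip_force: 0.0
```

Call:
send_rows --series '[[0,[0,0,8],[0,0,0]],[0,[0,0,8],[0,0,0]],[0,[0,0,8],[0,0,0]],[0,[0,0,8],[0,0,0]],[0,[0,0,0],[0,0,0]]]'

```text
t: 10.55
position: [0.4822, -0.2025, 0.1374]
ee_rot: [[-1.0, -0.0, -0.0], [-0.0, 1.0, 0.0], [0.0, 0.0, -1.0]]
wrist_force: [-0.0, -0.5, -0.4]
finger_gap: 0.0008
grip_force: 0.0
```

Call:
send_rows --series '[[0,[0,0,7],[0,0,0]],[0,[0,0,6],[0,0,0]],[0,[0,0,4],[0,0,0]],[0,[0,0,2],[0,0,0]],[0,[0,0,1],[0,0,0]]]'

```text
t: 11.05
position: [0.4825, -0.2029, 0.118]
ee_rot: [[-1.0, -0.0, 0.0], [-0.0, 1.0, -0.0], [-0.0, -0.0, -1.0]]
wrist_force: [-1.6, -4.7, 5.4]
finger_gap: 0.0006
grip_force: 2.8
```

Call:
send_rows --series '[[0,[0,0,0],[0,0,0]],[0,[0,0,0],[0,0,0]],[0,[0,0,0],[0,0,0]]]'

```text
t: 11.35
position: [0.4823, -0.2026, 0.118]
ee_rot: [[-1.0, -0.0, 0.0], [-0.0, 1.0, 0.0], [-0.0, 0.0, -1.0]]
wrist_force: [0.5, -1.6, 2.7]
finger_gap: 0.0005
grip_force: 1.3
```

Call:
send_rows --series '[[0,[0,0,-20],[0,0,0]],[0,[0,0,-45],[0,0,0]],[0,[0,0,-45],[0,0,0]],[0,[0,35,-30],[0,0,0]],[0,[0,45,0],[0,0,0]]]'

```text
t: 11.85
position: [0.4839, -0.123, 0.262]
ee_rot: [[-1.0, 0.002, 0.006], [0.002, 1.0, -0.001], [-0.006, -0.001, -1.0]]
wrist_force: [0.6, 0.5, -0.4]
finger_gap: 0.0005
grip_force: 0.0
```

Call:
send_rows --series '[[0,[0,45,0],[0,0,0]],[0,[0,45,0],[0,0,0]],[0,[0,45,0],[0,0,0]],[0,[0,45,0],[0,0,0]],[0,[0,0,0],[0,0,0]]]'

```text
t: 12.35
position: [0.4815, 0.0614, 0.2577]
ee_rot: [[-1.0, -0.004, -0.001], [-0.004, 1.0, 0.001], [0.001, 0.001, -1.0]]
wrist_force: [-0.3, -0.1, -0.2]
finger_gap: 0.0007
grip_force: 0.0
```

```bash
python3 -c "
from fit import *
fit('w4')"
```

```text
[ 128   55   53   56 2325] [ 0.374 -0.099  0.117] [ 0.496 -0.868 -0.012] ends [ 0.361 -0.077  0.117] [ 0.391 -0.129  0.116]
[307 101  16  74 974] [0.427 0.059 0.115] [0.999 0.026 0.043] ends [0.39  0.058 0.113] [0.465 0.06  0.116]
[532 171  69  15 839] [0.469 0.331 0.115] [ 0.026 -0.999  0.025] ends [0.468 0.368 0.114] [0.47  0.295 0.116]
[ 34 182  69  15 812] [ 0.482 -0.211  0.116] [ 0.027 -1.    -0.013] ends [ 0.481 -0.174  0.117] [ 0.483 -0.249  0.116]
spot_mid [([0.44, 0.061, 0.112], 0.6), ([0.451, 0.078, 0.06], 0.34), ([0.468, 0.309, 0.115], 0.3)]
spot_left [([0.473, 0.313, 0.121], 0.82), ([0.574, -0.139, 0.065], 0.64)]
spot_right [([0.483, -0.192, 0.12], 0.68)]
marker [([0.397, -0.038, 0.072], 0.94)]
[0.4821 0.0565 0.2578]
```

View pics/w4.png

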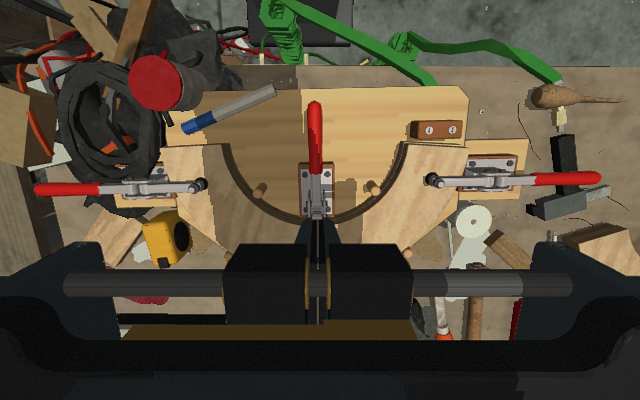

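All three handles, right (65,189), mid (315,138) and left (567,179), lie level or 1–2° past it. The rib and the loose things haven't moved, and the arm is clear.

```bash
python3 -c "
from plant import r
print(r.sign_off())"
```

```text
the job is handed in; nothing more can be done
None
```

I closed the three clamps in order (middle, left, right) and handed the job in at about 12.5 s; the last picture showed all three handles level or just past it and nothing visibly shifted, but sign-off returned no verdict and I didn't measure the rubber tips' contact force.

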